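# Turn over a stick raft together with its drying slat

## Task

Two turn-over stands wait on the bench, each with a wood slat and a raft of stick pieces stacked in its cage. In one of them the raft lies on top of its slat: swing that stand's crank right over to the other side so that slat and raft are turned upside down together and the slat lies flat on top, then let go. Leave the crank of the other stand, where the slat is already on top, as it is.

Things in the scene. Friction and masses are not known exactly. Their poses are not given: they have to be found in the camera images.
- crank_grip (a point): mid-length of the free-spinning wooden sleeve (diameter 18, 56 long) on the crank of the stand to work. At the start the crank lies level to the stand's right, sleeve 68 mm above the bench; this point's x runs along the sleeve towards the stand, y left, z up. Shaft: parallel to x, 55 mm away along this point's +y, so the sleeve's arc has 55 mm radius. The crank arm begins 32 mm along +x
- slat: plain flat wood slat, 52 x 62 x 14 mm, under the raft in the stand to work; origin at the centre of its underside at the start, z up at the start. An open aluminium cage on the shaft (inside 76 x 60 x 24 mm), turned by the crank, keeps slat and raft in and is not opened. Posts 74 mm high, base 150 x 96 x 10 mm, fixed to the bench, its centre 112 mm along x from the sleeve point
- raft: ribbed yellow raft of seven stuck sticks, 55 x 69 x 8 mm, lying on that slat at the start; origin at the centre of the face that is on the slat, z up at the start
- idle_crank (a joint): crank angle of the other, identical stand, where the slat already lies on the raft; leave it at 0 (level to the right, on its stop). Both cranks are alike: from 0 the sleeve rises, passes over the top and comes down on the left to a stop at pi, against light friction (0.06 N m); a crank stays where it is left

How it is judged:
By the outcome, as a careful person would: the job done as asked, in the order asked, and still so for the second after the job is handed in, with the robot touching nothing.
It also fails if it takes over 37 s, if anything falls off the work surface, if the arm or the gripper's body presses on something with over 40 N, if the wrist force passes 120 N, or if a joint passes its speed limit or range.

## Robot

A 6-joint arm with a two-finger parallel gripper is mounted at the origin on a cart in front of the work surface, level with it; the furniture and walls round the work are solid. World frame = base frame: x ahead of the robot, y to its left, z up, the work surface at z = 0. Lengths are in m, angles in degrees, forces in N, time in s.
With the tool pointing down it reaches from about 0.325 to 0.85 m from the base axis. Payload 15.5 kg.
Tool frame: the origin (TCP) lies at the very end of the fingers, on their centre line; the grasp point (between the pads) lies arm.grip_depth behind it (arm.grip_depth is the distance from the TCP to the grasp point, in m); z points along the fingers, y is the direction in which the jaws open and shut (so a half turn about z gives the same grasp; the last joint's range is limited). The gripper opens to 91 mm and grips with 3 to 60 N. Pads are 32 mm wide; open, the fingers measure 118 mm over their backs; the gripper's body (76 mm by 178 mm) begins 60 mm behind the grasp point.
Start: joints at [-80.3, 28.281, 77.091, -0, 74.628, -5.472], TCP at [0.164, -0.603, 0.214] pointing down, gripper open.
Joint ranges: [-166.48, 166.48], [-47.26, 123.95], [12.59, 153.08], [-70.14, 250.14], [6.76, 159.57], [-176.63, 176.63]. Speed limits (degrees/s): [108.29, 108.29, 147.25, 172.46, 172.46, 172.46].

## Interface

Orientations are given as a 3x3 rotation matrix whose columns are the frame's x, y, z axes.
In Python, from rig import arm gives the robot as it stands. Calls block until the motion is done:
- arm.move_to(position, orientation): joint-space move of the TCP to a pose.
- arm.move_l(position, orientation=None, feed=0.15): straight line of the TCP; orientation=None keeps the orientation; feed is the mean speed in m/s.
- arm.move_joints(angles): joint-space move.
- arm.grip(opening): finger opening in m; the grip force is fixed at half the most; returns when the fingers have stopped.
- arm.sleep(seconds).
- arm.solve_ik(position, orientation): joint angles nearest the present ones, or None.
- arm.snapshot(name): name is "scene" or "top" or "wrist"; returns the picture (480x640x3 uint8, red, green, blue); there is no depth.
- arm.get_calibration(name): a dict with "intrinsics" (3x3 intrinsics, pixels), "cam_to_world" (4x4, takes a point from camera to world coordinates). Camera axes: x right, y down, z forward; pixel columns grow to the right and rows downward; lengths in m; the calibration is good to about 2 mm. A picture is of the moment at which its call begins: read the wrist's pose just before it. get_calibration takes no time and is no camera call; for the wrist camera it gives the pose at the moment of the call.
A pose or a line that the arm cannot do raises arm.Unreachable and nothing moves.
- arm.sign_off(): hands the job in, once; it reports no verdict.
Readings, each from a call of its own:
- arm.current_t(): time.
- arm.current_joint_positions(): joint angles.
- arm.current_dq(): joint speeds.
- arm.current_tau(): joint torques, N m.
- arm.current_ee_pos(): TCP position.
- arm.current_tool_rot(): TCP orientation.
- arm.current_force(): force on the tool from outside, world axes, zero at the start.
- arm.current_torque(): the same for the moment, N m.
- arm.current_width(): finger opening in m.
Only numpy, scipy, OpenCV 4.12 (cv2) and the standard library are available. Lean on these libraries where they do the work, as an engineer would, in place of code of your own. Each camera call takes 0.05 s, during which the arm holds its last target.

## Working session

There is one attempt and no reset: what is moved stays moved. The work goes in short steps, each a Python script; the robot and the scene stay as the last script left them, time stands still between calls to the robot, and variables do not carry over. Pictures are saved under pics/ and viewed, and the job is handed in when it is done.

```bash
mkdir -p pics; ls
python3 - <<'E'
from rig import arm
import cv2,numpy as np
for n in ("scene","top","wrist"):
    im=arm.snapshot(n); cv2.imwrite(f"pics/{n}0.png",im[:,:,::-1])
    c=arm.get_calibration(n); print(n,np.round(c["intrinsics"],1).tolist(),np.round(c["cam_to_world"],3).tolist())
print(arm.grip_depth,arm.current_t(),arm.current_width())
E
```

```text
pics
scene [[474.9, 0.0, 316.6], [0.0, 474.9, 240.7], [0.0, 0.0, 1.0]] [[0.907, -0.202, 0.369, 0.262], [-0.42, -0.485, 0.767, -0.567], [0.024, -0.851, -0.525, 0.546], [0.0, 0.0, 0.0, 1.0]]
top [[598.9, 0.0, 319.9], [0.0, 598.9, 235.0], [0.0, 0.0, 1.0]] [[-0.021, -0.993, 0.114, 0.482], [-1.0, 0.019, -0.023, 0.07], [0.021, -0.114, -0.993, 0.946], [0.0, 0.0, 0.0, 1.0]]
wrist [[395.0, 0.0, 317.5], [0.0, 395.0, 242.7], [0.0, 0.0, 1.0]] [[0.261, -0.937, -0.231, 0.228], [-0.965, -0.254, -0.061, -0.585], [-0.002, 0.239, -0.971, 0.384], [0.0, 0.0, 0.0, 1.0]]
0.0188 0.15 0.09109194947602636
```

View pics/scene0.png

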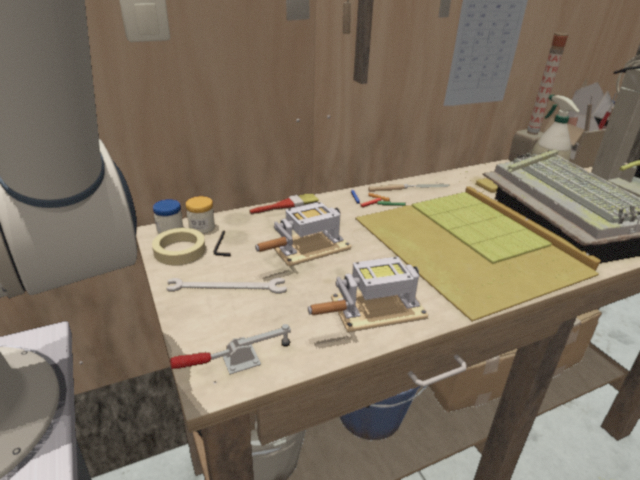

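View pics/top0.png

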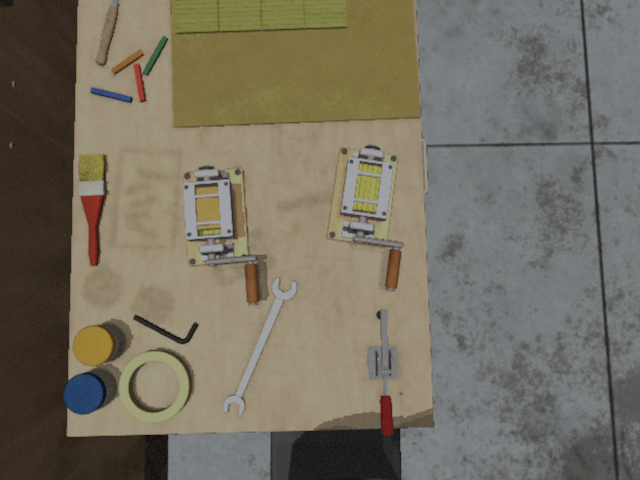

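The top view shows two stands: the one at about (368,190) has ribbed yellow on top, and the one at about (208,210) has a plain orange-brown slat on top. I'll zoom in to confirm.

```bash
python3 - <<'E'
import cv2,numpy as np
im=cv2.imread("pics/top0.png")
a=cv2.resize(im[140:310,310:430],None,fx=3.3,fy=3.3,interpolation=cv2.INTER_CUBIC)
b=cv2.resize(im[140:310,160:280],None,fx=3.3,fy=3.3,interpolation=cv2.INTER_CUBIC)
cv2.imwrite("pics/zoom.png",np.hstack([b,a]))
E
cat > h.py <<'E'
import cv2,numpy as np
from rig import arm
def ray(n,px,z,c=None):
    c=c or arm.get_calibration(n); K=np.array(c["intrinsics"]);T=np.array(c["cam_to_world"])
    d=T[:3,:3]@np.linalg.solve(K,[px[0],px[1],1.]); o=T[:3,3]
    return o+d*(z-o[2])/d[2]
E
python3 - <<'E'
from h import *
im=cv2.imread("pics/top0.png"); hsv=cv2.cvtColor(im,cv2.COLOR_BGR2HSV)
print(hsv[270,394],hsv[280,252])
m=cv2.inRange(hsv,(3,120,60),(16,255,255)); m[:230]=0;m[310:]=0
n,l,s,c=cv2.connectedComponentsWithStats(m)
for i in range(1,n):
    if s[i,4]>100:
        ct=np.argwhere(l==i)[:,::-1].astype(np.float32)
        r=cv2.minAreaRect(ct); print(s[i],c[i],r)
        bp=cv2.boxPoints(r); P=np.array([ray("top",p,0.068) for p in bp])
        print(np.round(P,4).tolist(), np.round(ray("top",r[0],0.068),4))
        vx=cv2.fitLine(ct,cv2.DIST_L2,0,.01,.01).ravel();a=ray("top",vx[2:],.068);b=ray("top",vx[2:]+20*vx[:2],.068);print("dir",np.degrees(np.arctan2(*(b-a)[1::-1])),[np.linalg.norm(P[k]-P[k-1]).round(4) for k in (1,2)])
E
```

```text
[ 13 151 130] [ 14 162 120]
[ 88 230  11  36 290] [ 92.88965517 247.01724138] ((92.69245147705078, 247.42640686035156), (35.14071273803711, 9.773375511169434), 87.51044464111328)
[[0.5969, 0.3904, 0.068], [0.5972, 0.3762, 0.068], [0.5456, 0.3729, 0.068], [0.5453, 0.387, 0.068]] [0.5712 0.3816 0.068 ]
dir -177.63413386855413 [np.float64(0.0142), np.float64(0.0517)]
[386 250  15  38 414] [392.93478261 268.39855072] ((392.9520263671875, 268.3602600097656), (11.101751327514648, 37.20408630371094), 7.594644546508789)
[[0.506, -0.0445, 0.068], [0.5601, -0.0536, 0.068], [0.5576, -0.0698, 0.068], [0.5035, -0.0606, 0.068]] [ 0.5317 -0.0571  0.068 ]
dir -9.309687402572406 [np.float64(0.0548), np.float64(0.0164)]
[245 264  14  39 435] [251.56551724 282.74482759] ((251.67567443847656, 282.9459228515625), (37.7194938659668, 11.722549438476562), 85.42607879638672)
[[0.5416, 0.1609, 0.068], [0.5426, 0.1438, 0.068], [0.4878, 0.1399, 0.068], [0.4868, 0.1569, 0.068]] [0.5146 0.1503 0.068 ]
dir -176.327336386907 [np.float64(0.0171), np.float64(0.055)]
```

View pics/zoom.png

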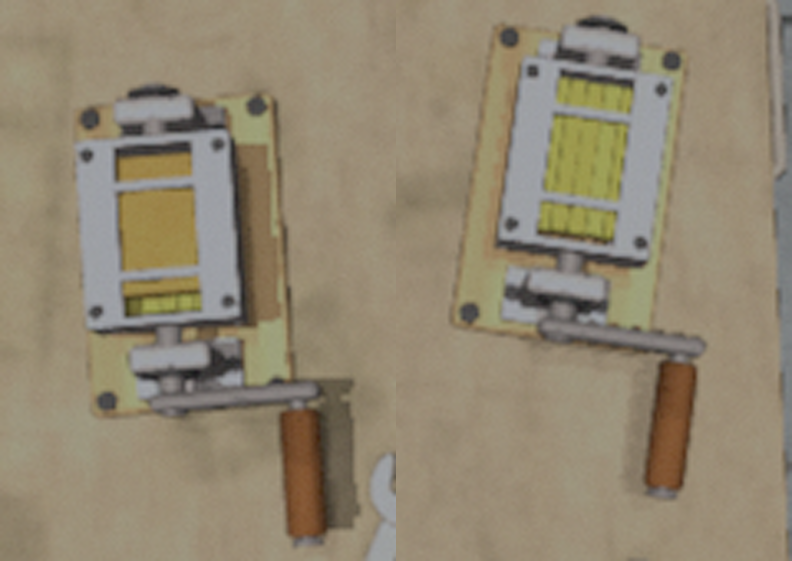

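View pics/wrist0.png

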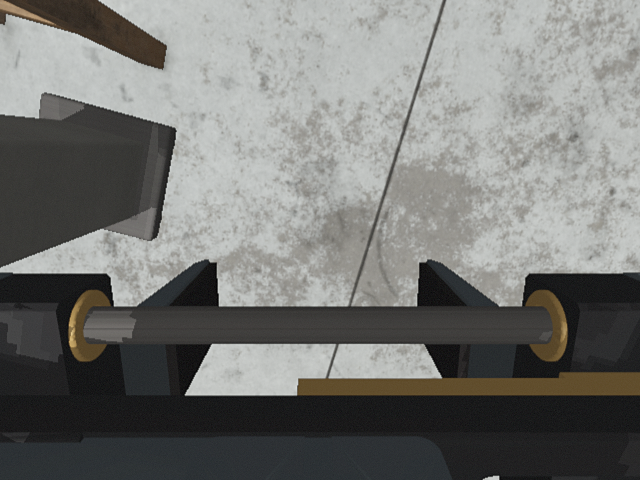

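The right stand, at (368,190), is the one to work, since its ribbed yellow raft is on top. The left stand shows its plain slat. I'll cross-check the sleeve with the scene view and check the base centre and shaft side.

Run:
```python
from h import *
im=cv2.imread("pics/scene0.png"); hsv=cv2.cvtColor(im,cv2.COLOR_BGR2HSV)
m=cv2.inRange(hsv,(3,120,50),(16,255,255)); m[:,:300]=0;m[:290]=0;m[325:]=0;m[:,360:]=0
n,l,s,c=cv2.connectedComponentsWithStats(m); i=1+np.argmax(s[1:,4])
r=cv2.minAreaRect(np.argwhere(l==i)[:,::-1].astype(np.float32)); print(s[i],r)
P=[]
for nme,px in (("scene",r[0]),("top",(392.95,268.36))):
    c=arm.get_calibration(nme);P.append(np.array(c["intrinsics"])@np.linalg.inv(c["cam_to_world"])[:3])
X=cv2.triangulatePoints(P[0],P[1],np.array(r[0]),np.array((392.95,268.36)));print("tri",(X[:3]/X[3]).ravel())
print("scene@68",ray("scene",r[0],.068))
s0=np.array([.5317,-.0571]);a=np.radians(-9.3);x=np.array([np.cos(a),np.sin(a)]);y=np.array([-x[1],x[0]])
# base corners screws in top (zoom left edge 396px->310)
for u,v in ((509,37),(672,61),(469,313)):
    p=ray("top",(310+(u-396)/3.3,140+v/3.3),.012)[:2]-s0; print("screw rel",p@x,p@y)
p=ray("top",(310+(586-396)/3.3,140+160/3.3),.08)[:2]-s0; print("cage rel",p@x,p@y)
R=arm.current_tool_rot();print(np.round(R,3).tolist())
Ti=np.linalg.inv(arm.get_calibration("wrist")["cam_to_world"]);g=np.array(arm.current_ee_pos())
for d in (0,.05,.1,.15):
    q=np.array(arm.get_calibration("wrist")["intrinsics"])@(Ti@np.r_[g+R[:,2]*d,1])[:3];print("tcp proj",d,q[:2]/q[2])
```

```text
[312 301  34  13 296] ((328.2490539550781, 307.076171875), (9.096855163574219, 33.75752639770508), 82.56858825683594)
tri [ 0.53146429 -0.05686904  0.06889427]
scene@68 [ 0.53164183 -0.05582253  0.068     ]
screw rel 0.17904617459255362 0.09346913842015585
screw rel 0.17878330172037776 0.013685075303514408
screw rel 0.04308327735896709 0.0940721324066932
cage rel 0.11039091048624759 0.053565986108355494
[[0.965, 0.262, -0.0], [0.262, -0.965, 0.001], [0.0, -0.001, -1.0]]
tcp proj 0 [318.36847554 294.16318202]
tcp proj 0.05 [318.24056079 262.84975938]
tcp proj 0.1 [318.15717388 242.43671359]
tcp proj 0.15 [318.09851112 228.0761171 ]
```

Sleeve position agrees across both views (triangulated z is 68.9 mm). The base centre sits at (111, 54) mm against the given (112, 55). Next I'll approach above it and refine with the wrist camera.

```bash
cat >> h.py <<'E'
def Rt(deg):
    a=np.radians(deg);c,s=np.cos(a),np.sin(a)
    return np.array([[c,s,0],[s,-c,0],[0,0,-1.]])
E
python3 - <<'E'
from h import *
R=Rt(-9.3)
arm.move_to(np.array([.5316,-.0568,.18]),R)
print(arm.current_t(),arm.current_ee_pos(),arm.current_joint_positions(),arm.current_force())
c=arm.get_calibration("wrist");im=arm.snapshot("wrist")[:,:,::-1].copy();cv2.imwrite("pics/wrist1.png",im)
hsv=cv2.cvtColor(im,cv2.COLOR_BGR2HSV);m=cv2.inRange(hsv,(3,120,50),(16,255,255))
n,l,s,cc=cv2.connectedComponentsWithStats(m)
for i in range(1,n):
    if s[i,4]>300:
        r=cv2.minAreaRect(np.argwhere(l==i)[:,::-1].astype(np.float32));print(s[i],r)
        B=np.array([ray("wrist",p,.068,c) for p in cv2.boxPoints(r)]);print(ray("wrist",r[0],.068,c),np.linalg.norm(B[1]-B[0]),np.linalg.norm(B[2]-B[1]),B.round(4).tolist())
E
```

```text
2.5 [ 0.5316995  -0.05743691  0.18004742] [-1.25591300e+01  2.32424167e+01  9.23259220e+01 -8.30094839e-03
  6.44180180e+01  8.67774967e+01] [ 0.06141502 -0.83790804  0.11334332]
[ 306  202   24   77 1751] ((317.5, 240.0), (76.0, 23.0), 90.0)
[ 0.53048682 -0.05702323  0.068     ] 0.016547936899729266 0.05757677045337349 [[0.5596, -0.0534, 0.068], [0.5569, -0.0698, 0.068], [0.5, -0.0608, 0.068], [0.5028, -0.0437, 0.068]]
```

View pics/wrist1.png

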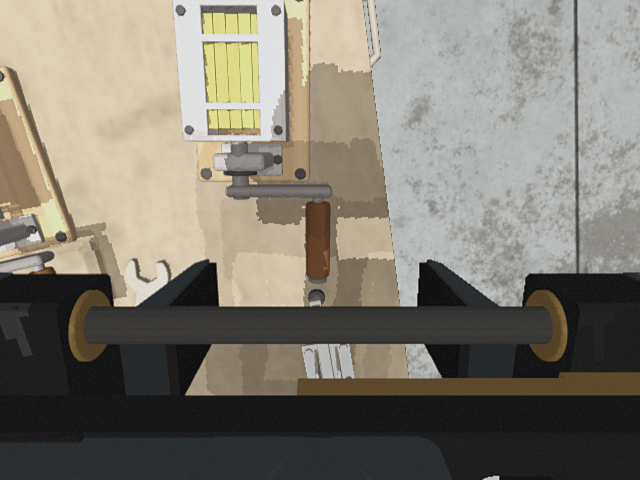

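The wrist view puts the sleeve at (0.530, -0.057), centred between the fingers at pixel (317,240). Its box is 16.5 x 57.6 mm, which matches 18 x 56. I'll grip it.

```bash
python3 - <<'E'
from h import *
R=Rt(-9.3);gd=arm.grip_depth
p=np.array([.5312,-.0570,.068])-R[:,0]*.003; p[2]-=gd
arm.move_l(p,R,feed=.1); print(arm.current_t(),arm.current_ee_pos(),arm.current_force())
arm.grip(.012); print(arm.current_t(),arm.current_width(),arm.current_force(),arm.current_torque(),arm.current_ee_pos())
cv2.imwrite("pics/top1.png",arm.snapshot("top")[:,:,::-1]);cv2.imwrite("pics/wrist2.png",arm.snapshot("wrist")[:,:,::-1])
E
python3 -c "
import cv2,numpy as np
a=cv2.imread('pics/top1.png')[120:330,150:450];b=cv2.imread('pics/wrist2.png')[:, 120:520]
cv2.imwrite('pics/c1.png',np.hstack([cv2.resize(a,(400,280)),cv2.resize(b,(400,480))[:280]]))"
```

```text
4.0083 [ 0.52859411 -0.05657007  0.04968009] [-0.28455251  0.30959877  0.0990181 ]
5.125 0.017503438087537897 [-0.9768358  -3.23729255  0.69618832] [-0.5833817   0.15889165 -0.10732705] [ 0.52819601 -0.05670484  0.04919376]
```

View pics/c1.png

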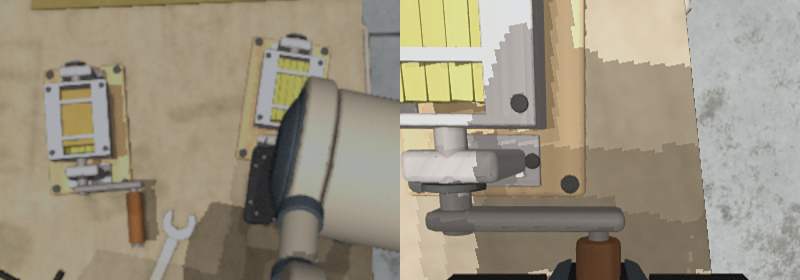

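The wrist view shows the sleeve in the pads at width 17.5 mm, with side forces of about 3 N. Now I'll swing the arc, with a force guard.

```bash
cat > arc.py <<'E'
from h import *
import sys
R=Rt(-9.3); y=-R[:,1]; z=np.array([0,0,1.])
P0=np.array([.5312,-.0570,.068])-R[:,0]*.003; P0[2]-=arm.grip_depth
C=P0+.055*y
def at(th): t=np.radians(th); return C+.055*(-np.cos(t)*y+np.sin(t)*z)
def run(ths,feed=.06,lim=25):
    for th in ths:
        arm.move_l(at(th),R,feed=feed); f=np.array(arm.current_force())
        t=np.radians(th); er=-np.cos(t)*y+np.sin(t)*z; et=np.sin(t)*y+np.cos(t)*z
        print(th,round(arm.current_t(),2),"rad %.1f tan %.1f ax %.1f"%(f@er,f@et,f@R[:,0]),"dp",((np.array(arm.current_ee_pos())-at(th))*1e3).round(1),round(arm.current_width(),4))
        if np.linalg.norm(f)>lim: print("STOP");return False
    return True
E
python3 - <<'E'
from arc import *
run(range(10,91,10))
E
```

```text
10 5.53 rad 5.2 tan 1.0 ax -1.4 dp [-0.  -0.1  0.1] 0.0171
20 5.84 rad 6.8 tan 1.2 ax -1.8 dp [-0.  -0.1 -0.1] 0.0175
30 6.15 rad 7.1 tan -0.2 ax -1.7 dp [-0.  -0.1 -0.1] 0.0174
40 6.46 rad 7.6 tan 1.0 ax -1.3 dp [ 0.  -0.1 -0.2] 0.0173
50 6.77 rad 9.0 tan 1.4 ax -1.5 dp [ 0.  -0.1 -0.2] 0.0173
60 7.08 rad 10.0 tan 1.2 ax -3.0 dp [ 0.1  0.  -0.2] 0.0173
70 7.38 rad 9.8 tan 1.7 ax -2.5 dp [ 0.2  0.2 -0.2] 0.0171
80 7.69 rad 8.4 tan 1.0 ax -2.6 dp [ 0.2  0.3 -0.2] 0.0171
90 8.0 rad 7.5 tan 1.4 ax -2.0 dp [ 0.3  0.5 -0.3] 0.0171
```

Forces are low. I'll check with the scene view that the crank is really following.

Run:
```python
from arc import *
cv2.imwrite("pics/scene2.png",cv2.resize(arm.snapshot("scene")[180:360,220:460,::-1],None,fx=3,fy=3))
```

```text
(no output)
```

View pics/scene2.png

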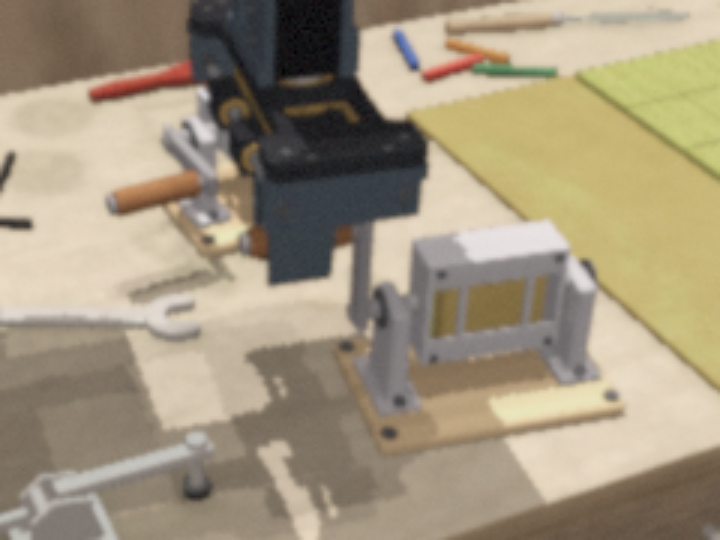

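The crank arm is upright and the cage stands on edge, showing its underside with the slat. I'll carry on to the stop.

Run:
```python
from arc import *
if run(list(range(100,171,10))+[176,180]):
    run([181.5],feed=.03)
```

```text
100 8.36 rad 4.8 tan 1.6 ax 1.2 dp [ 0.3  0.3 -0.3] 0.0172
110 8.67 rad 1.5 tan 1.4 ax 2.2 dp [ 0.2 -0.  -0.2] 0.0172
120 8.97 rad -2.1 tan 1.2 ax 5.4 dp [ 0.3  0.2 -0.3] 0.0169
130 9.28 rad -4.6 tan 1.8 ax 6.1 dp [ 0.4  0.3 -0.5] 0.0174
140 9.59 rad -6.0 tan 0.9 ax 6.7 dp [ 0.4  0.4 -0.7] 0.0174
150 9.9 rad -6.2 tan 0.9 ax 6.4 dp [ 0.3  0.3 -0.8] 0.0174
160 10.21 rad -5.9 tan 1.6 ax 7.2 dp [ 0.4  0.1 -0.8] 0.0173
170 10.52 rad -7.4 tan 1.2 ax 5.7 dp [ 0.3 -0.  -0.8] 0.0173
176 10.77 rad -7.9 tan 2.0 ax 6.2 dp [ 0.4 -0.1 -0.7] 0.0174
180 11.02 rad -8.1 tan -4.3 ax 3.6 dp [ 0.4 -0.1 -0.2] 0.0173
181.5 11.27 rad -9.1 tan -20.7 ax -0.1 dp [ 0.5 -0.1  0.5] 0.0172
```

The stop shows at 180° (a 20 N reaction, sent 1.5° past). Releasing and lifting straight up.

Run:
```python
from arc import *
arm.grip(.05); print(arm.current_t(),arm.current_width(),arm.current_force())
p=at(181.5); arm.move_l(p+[0,0,.13],R,feed=.1)
q=p+np.array([-.12,-.08,.2]); arm.move_l(q,R,feed=.2)
arm.move_joints(np.array(arm.current_joint_positions())+np.array([-45,0,0,0,0,0]))
print(arm.current_t(),arm.current_ee_pos(),arm.current_force())
for n in("top","scene"): cv2.imwrite(f"pics/{n}3.png",arm.snapshot(n)[:,:,::-1])
a=cv2.imread("pics/top3.png")[120:320,150:440];b=cv2.imread("pics/scene3.png")[180:360,220:460]
cv2.imwrite("pics/f.png",np.hstack([cv2.resize(a,(435,300)),cv2.resize(b,(365,300))]))
cv2.imwrite("pics/fz.png",cv2.resize(a[20:160,150:270],None,fx=4,fy=4,interpolation=cv2.INTER_CUBIC))
```

```text
11.9333 0.0500221269423322 [-0.45898062 -0.40842671 -1.07535898]
15.575 [ 0.28260424 -0.32061302  0.24728914] [-0.96213677  0.47865177  1.0465243 ]
```

View pics/f.png

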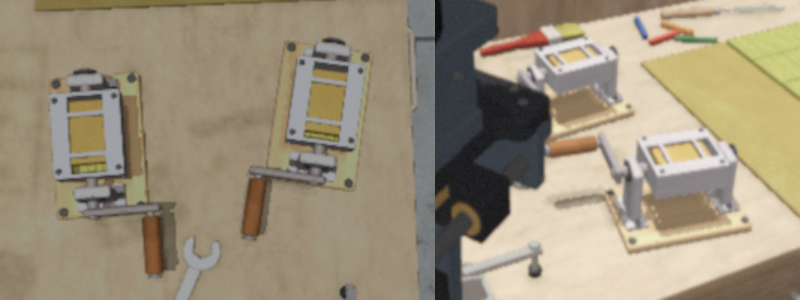

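View pics/fz.png

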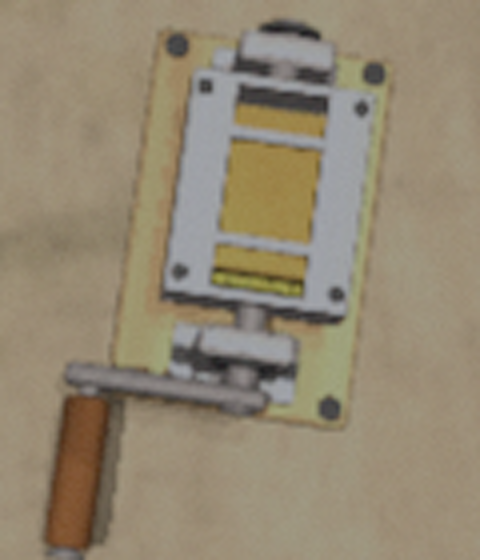

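Run:
```python
from h import *
im=cv2.imread("pics/top3.png"); hsv=cv2.cvtColor(im,cv2.COLOR_BGR2HSV)
m=cv2.inRange(hsv,(3,120,60),(16,255,255)); m[:230]=0;m[310:]=0
n,l,s,c=cv2.connectedComponentsWithStats(m)
for i in range(1,n):
    if s[i,4]>200: 
        r=cv2.minAreaRect(np.argwhere(l==i)[:,::-1].astype(np.float32)); print(r[0],ray("top",r[0],.068).round(4))
print(.5317+.11*.1616,-.0571+.11*.987)
arm.sign_off()
```

```text
(93.0, 247.5) [0.5711 0.3812 0.068 ]
(319.0199890136719, 257.3599853515625) [0.5501 0.0513 0.068 ]
(251.6499786376953, 282.9499816894531) [0.5146 0.1504 0.068 ]
0.549476 0.05147
the job is handed in; nothing more can be done
```

I turned over the stand whose ribbed raft was on top (the right-hand one), let go of the crank and handed the job in. That was at about 15.6 s of the 37 s allowed. The hand-in gives no verdict.

**Swing:** I gripped the sleeve (17.5 mm between the pads) and swung the crank over to its stop at 180°. Forces stayed at or below about 11 N, apart from about 23 N when I pressed it against the stop. Then I opened the gripper, lifted off and moved clear.

**Last checks:**
- **Worked crank:** its sleeve is at (0.5501, 0.0513), against (0.5495, 0.0515) expected at the stop.
- **Slat and raft:** the top view shows the plain slat on top, with a strip of the raft visible below it at one end, as in the other stand. I judged that the slat lies flat only by eye from the pictures.
- **Other stand:** its sleeve is at (0.5146, 0.1504), against (0.5146, 0.1503) at the start, so that crank has not moved.
- **Robot:** it was clear of the stands when I handed in.

None of the checks failed. The sleeve position differed by 1–2 mm between camera views, within the calibration's tolerance.

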